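Set the tamping depth and hold the press lever level

ROBOT

A 6-joint arm with a two-finger parallel gripper is mounted at the origin on the work surface. World frame = base frame: x ahead of the robot, y to its left, z up, the work surface at z = 0. Lengths are in m, angles in rad, forces in N, time in s.
With the tool pointing down it reaches from about 0.375 to 0.9 m from the base axis. Payload 3.1 kg.
Tool frame: the origin (TCP) lies between the finger pads; the fingertips stand 8 mm ahead of it and the grasp point (between the pads) lies 11 mm behind it; z points along the fingers, y is the line along which they close (so a half turn about z gives the same grasp; the last joint's range is limited). The gripper opens to 85 mm and grips with 20 to 120 N. Pads are 22 mm wide; open, the fingers measure 114 mm over their backs; the gripper's body (76 mm by 85 mm) begins 54 mm behind the grasp point. The pads swing forward as they close: fully open they stand 13 mm farther back than shut.
Start: joints at [-1.454, 0.527, 1.433, -0, 1.181, -0.178], TCP at [0.182, -0.598, 0.216] pointing down, gripper open.
Joint ranges: [-3.08, 3.08], [-0.75, 2.2], [0.22, 2.44], [-1.43, 4.57], [0, 2.65], [-2.85, 2.85]. Speed limits (rad/s): [2.79, 2.79, 3.14, 3.14, 3.14, 3.14].

INTERFACE

Orientations are given as a unit quaternion [x, y, z, w].
In Python, from station import readout, cams, sign_off gives the robot as it stands.
- The arm moves only by the tool send_rows, never from a script. Its argument "commands" is text: rows parted by semicolons, each of 5 numbers parted by spaces: the finger opening in mm, from 0 to 85.4, then the shift along the tool's x, y, z each as a share of 0.02 m, from -1 to 1, then the turn about the tool's z as a share of 4 degrees, from -1 to 1. In form: grip dx dy dz spin; .... A call has 1 to 20 rows; each row shifts and turns the commanded pose from where the row before left it, along the tool's axes as they then stand; what a row does not reach is not made up. A row lasts 1/12 s, in which the tool goes at most 41.7 mm and 7.16 degrees, less where a joint would pass 70% of its speed; a pose out of reach is approached as far as the arm can. A call with a number of a shift or a turn outside -1 to 1 is refused whole. A call with a gripper value outside its range is refused whole. The fingers move at their own pace and stop on an object; "grip_force" is the grip in N (left out, the last holds). Time passes only in rows, so rows that do not move let the fingers close. It gives the time, the measured TCP pose, the force, the opening and the grip force at its end, in the units of the state.
- readout.sense(): the state, without advancing time (a new reading comes with each control period).
- cams.snapshot(name): name is "side" or "top"; returns a dict with "pixels" (400x640x3 uint8, red, green, blue), "intrinsics" (3x3 intrinsics, pixels), "eye" and "rotation" of the camera in the world. Camera axes: x right, y down, z forward; pixel columns grow to the right and rows downward; lengths in m; the calibration is good to about 2 mm. A picture is of the moment at which its call begins. There is no depth.
- sign_off(): hands the job in; it is judged then, once.
The state is a dict: "t": time; "q": joint angles; "qd": joint speeds; "tau": joint torques, N m; "tcp_pos": TCP position; "tool_rot": TCP orientation; "force": force on the tool from outside, world axes, zero at the start; "ft_torque": the same for the moment, N m; "finger_gap": opening from 0.0 (shut) to 1.0 (fully open); "gripper_force": force on a finger pad.
Only numpy, scipy, OpenCV 4.12 (cv2) and the standard library are available. Lean on these libraries where they do the work, as an engineer would, in place of code of your own. Each camera call takes 0.05 s, during which the arm holds its last target. There are 200 camera calls.

TASK

On the coffee tamping station, turn the depth knob until the pointer on the scale lines up with the mark, and let go of the knob. Then push the press lever's cross bar down with the fingertips until the lever arm is level, never pushing it all the way down to its stop, and finish while holding it there: the spring lifts it if you let go. Leave the mark where it is and do not disturb the cups, pitcher and other things around.

Things in the scene. Friction and masses are not known exactly. Their poses are not given: they have to be found in the camera images.
- station: tamping station fixed on the counter: wooden board 220 x 330 x 20 mm, lever press on its left half, low aluminium depth box (160 x 115 mm, top 55 mm above the counter) on its right. Origin at the centre of the board's underside; -x is its front, towards the robot, +y its left as the robot sees it, z up. In this frame: lever pivot (70, 100, 135) mm, vertical knob axis at x -35, y -95 mm.
- depth_knob (a joint): black depth knob on the depth box, 0 to 4.2 rad, growing clockwise seen from above. Stays where it is left (0.04 N m friction) and drives the pointer 15 mm per rad towards the station's +y. The pointer always starts on the -y side of the mark, 1 to 3.5 rad of knob away.
- depth_knob_grip (a point): on the knob's axis at the height to grip, 92 mm above the counter. The knob's grip is an upright bar 42 mm long (this point's x), 14 mm wide (y), from 25 mm below to 7 mm above this point. It turns with the knob: along the station's x at value 0, turned by -q about z at value q.
- pointer_tip (a point): tip of the slim dark pointer (2.5 mm wide) that slides along the station's y over the white scale plate of the depth box, beyond the knob; axes as the station's. 61 mm above the counter.
- mark_tip (a point): tip of the mark: a dark clip at the scale's far (+x) edge with a 2.5 mm wide finger facing the pointer; axes as the station's, 61 mm above the counter. Lined up means that both tips have the same y in the station's frame (they stay 3 mm apart along x). A knock of 4 N pushes the clip along the scale.
- press_lever (a joint): press lever angle, rad: 0 at rest with its arm sloping up towards the robot, 0.5 rad above level; 0.5 with the arm level; 0.85 at the bottom stop. Its spring lifts it back to 0 when let go: about 3 N at the handle at rest, about 8.5 N when level.
- press_handle (a point): middle of the lever's wooden cross bar, 24 mm thick, 100 mm long along the station's y, 150 mm from the pivot: at lever value q it is at (70 - 150 cos(0.5 - q), 100, 135 + 150 sin(0.5 - q)) mm in the station's frame, so 207 mm above the counter at rest, 135 mm when level. The portafilter's black grip lies below it, its top 71 mm above the counter.
- dosing_plug: small steel dosing plug standing on the wooden board between press and depth box, 44 mm across, 45 mm high; origin at the centre of its underside. Not needed: leave it alone.
- milk_pitcher: steel milk pitcher, 80 mm across, 100 mm high, a handle at its +y side; origin under its centre. Not needed: leave it alone.
- paper_cup: brown paper cup, 80 mm across the rim, 95 mm high; origin under its centre. Not needed: leave it alone.
- spare_tamper: steel hand tamper standing on its 58 mm foot, 85 mm high; origin under its centre. Not needed: leave it alone.
- pump_bottle: white plastic bottle with black cap, 60 mm across, 150 mm high; origin under its centre. Not needed: leave it alone.
- espresso_cup: white espresso cup, 64 mm across, 60 mm high; origin under its centre. Not needed: leave it alone.
- bean_jar: amber jar with steel cap, 80 mm across, 130 mm high; origin under its centre. Not needed: leave it alone.

How it is judged:
On the way, in this order (a step that is already met when the one before it is completed fails the run):
1. the pointer is in line with the mark, within 3 mm, the knob is let go and the lever is still up (y of pointer_tip in the frame of mark_tip between -0.003 and 0.003 m and contact force between the fingers and station below 0.3 N and value of joint press_lever below 0.1 rad), for 0.2 s.
2. the lever is held level by the fingers (value of joint press_lever between 0.42 and 0.58 rad and contact force between the fingers and press_lever above 2 N), for 0.3 s.
At the end, for the whole second after the job is handed in: The pointer is within 3 mm of the mark along the scale, and the fingers press the lever (more than 2 N), keeping its arm still and within 0.08 rad (about 4.5 degrees) of level (lever value 0.42 to 0.58) (all of step 2 and y of pointer_tip in the frame of mark_tip between -0.003 and 0.003 m and velocity of joint press_lever between -0.1 and 0.1 rad/s); the arm keeps its last pose, push and grip.
It fails at once if the lever is pushed down to its stop (beyond 0.8 rad) (value of joint press_lever above 0.8 rad).
It fails at once if the mark is pushed out of its place (more than 4 mm) (distance of mark_tip from where it was at the start of the episode above 0.004 m).
It fails at once if a thing standing around is shifted by more than 20 mm (distance of any of dosing_plug, milk_pitcher, paper_cup, spare_tamper, pump_bottle, espresso_cup, bean_jar from where it was at the start of the episode above 0.02 m).
It also fails if it takes over 72 s, if anything falls off the work surface, if the arm or the gripper's body presses on something with over 40 N, if the wrist force passes 120 N, or if a joint passes its speed limit or range.

## Working session

There is one attempt and no reset: what is moved stays moved. The work goes in short steps, Python scripts to look and compute and a tool call to move; the robot and the scene stay as the last step left them, time stands still between calls to the robot, and variables do not carry over. Pictures are saved under pics/ and viewed, at most 10 in all, crops included, and the job is handed in when it is done.

Besides the shell and the picture viewer there is one more tool, called after "Emit:" in YAML: its name, and indented under it one key for each argument. send_rows: Moves the arm, as the interface text tells. Its arguments: {"type":"object","properties":{"commands":{"type":"string"},"grip_force":{"type":"number"}},"required":["commands"]}

```bash
mkdir -p pics
python3 - <<'E'
from station import readout,cams
import cv2,numpy as np
s=readout.sense();print(s['t'],s['tcp_pos'],s['tool_rot'],s['finger_gap'])
for n in('top','side'):
    d=cams.snapshot(n);cv2.imwrite(f'pics/{n}0.png',d['pixels'][:,:,::-1]);print(n,d['intrinsics'],d['eye'],d['rotation'])
E
```

```text
0.0 [ 0.18154086 -0.59725839  0.2151327 ] [ 9.89151387e-01  1.46895660e-01  2.80312687e-05 -1.09431182e-03] 0.9995310447400789
top [[380.05323637   0.         317.24254188]
 [  0.         380.05323637 201.95649342]
 [  0.           0.           1.        ]] [ 0.40790479 -0.005052    1.4218183 ] [ 0.71159799 -0.69813414  0.05880736 -0.05271347]
side [[479.40065426   0.         322.76840399]
 [  0.         479.40065426 202.78659616]
 [  0.           0.           1.        ]] [ 0.50975568 -1.03454871  1.31850562] [ 0.93341893 -0.04400706  0.00876385 -0.35597146]
```

View pics/top0.png

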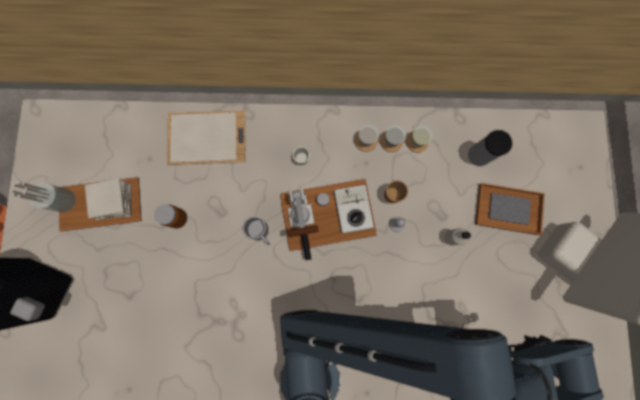

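View pics/side0.png

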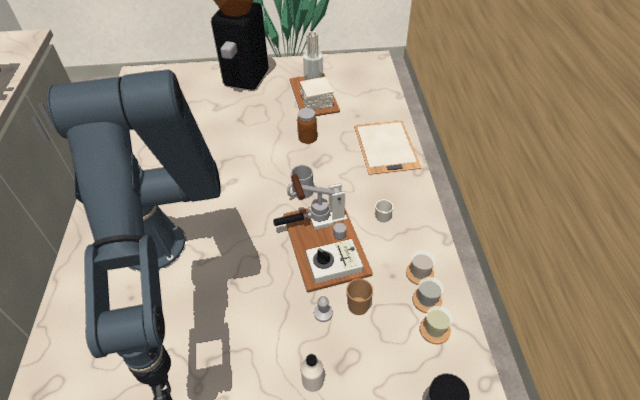

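The station sits at about (328,215) in top and (328,245) in side, with the pitcher, tamper and cup close by. I'll enlarge both.

Run:
```python
import cv2,numpy as np
a=cv2.imread('pics/top0.png')[175:255,275:385];b=cv2.imread('pics/side0.png')[165:295,270:380]
cv2.imwrite('pics/ta.png',cv2.resize(a,None,fx=7,fy=7,interpolation=cv2.INTER_CUBIC))
c=cv2.imread('pics/side0.png')[205:290,280:380]
cv2.imwrite('pics/sa.png',cv2.resize(c,None,fx=7,fy=7,interpolation=cv2.INTER_CUBIC))
```

```text
(no output)
```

View pics/ta.png

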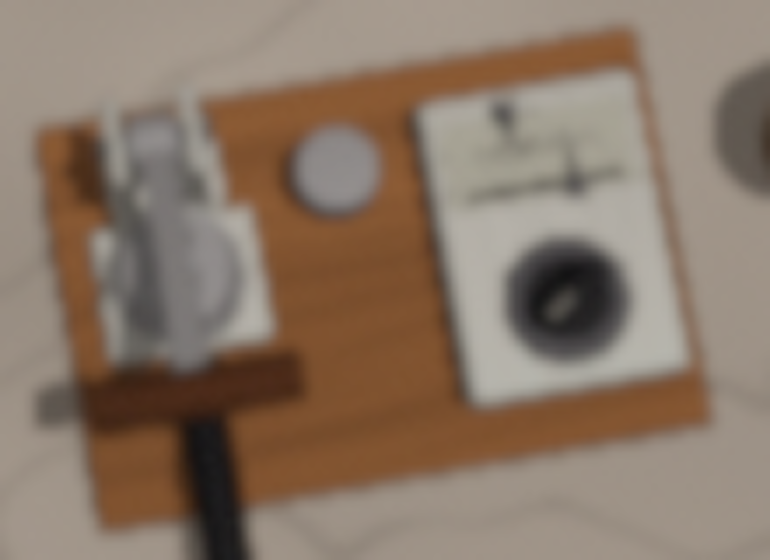

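View pics/sa.png

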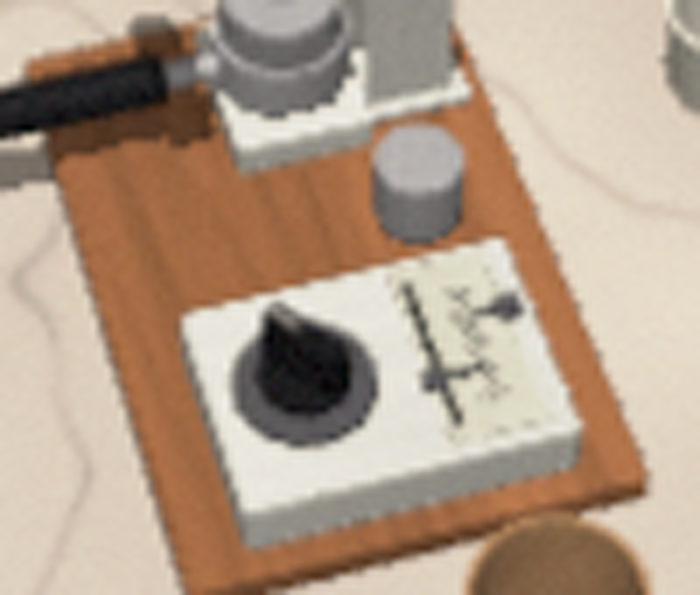

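Top crop: board corners are at (38,130), (632,28), (712,420) and (105,528). The pointer tip is near (572,150), the mark near (505,128), and the knob at (566,300) with its stripe from (545,315) to (580,288). Side crop: pointer tip near (473,372), mark tip near (480,310), board corner at (648,490).

```bash
cat > h.py <<'E'
import numpy as np,cv2
from scipy.spatial.transform import Rotation as R
from scipy.optimize import least_squares
K={'top':(380.05323637,317.24254188,201.95649342,[0.40790479,-0.005052,1.4218183],[0.71159799,-0.69813414,0.05880736,-0.05271347]),
'side':(479.40065426,322.76840399,202.78659616,[0.50975568,-1.03454871,1.31850562],[0.93341893,-0.04400706,0.00876385,-0.35597146])}
def ray(c,uv,z):
    f,cx,cy,e,q=K[c];d=R.from_quat(q).apply([(uv[0]-cx)/f,(uv[1]-cy)/f,1]);e=np.array(e)
    return e+d*(z-e[2])/d[2]
def proj(c,p):
    f,cx,cy,e,q=K[c];v=R.from_quat(q).inv().apply(np.array(p)-e);return np.array([f*v[0]/v[2]+cx,f*v[1]/v[2]+cy])
def up(c,x,y):  # 7x crops
    o=(275,175) if c=='top' else (280,205)
    return ((x+.5)/7-.5+o[0],(y+.5)/7-.5+o[1])
E
python3 - <<'E'
from h import *
obs=[('top',(38,130),(.11,.165,.02)),('top',(632,28),(.11,-.165,.02)),('top',(712,420),(-.11,-.165,.02)),('top',(105,528),(-.11,.165,.02)),
('side',(648,490),(.11,-.165,.02)),('top',(566,298),(-.035,-.095,.08))]
def W(s,p): return R.from_euler('z',s[2]).apply(p)+[s[0],s[1],0]
def res(s): return np.concatenate([proj(c,W(s,p))-up(c,*u) for c,u,p in obs])
s=least_squares(res,[.4,0,0]).x;print(s,np.degrees(s[2]));print(res(s).reshape(-1,2).round(2))
inv=lambda p:R.from_euler('z',-s[2]).apply(p-np.array([s[0],s[1],0]))
for n,c,u,z in [('ptr','top',(572,150),.061),('ptr','side',(473,372),.061),('ptrblob','top',(575,190),.061),('ptrblob','side',(437,380),.061),('mark','top',(505,130),.061),('mark','side',(483,310),.061),
 ('markclip','top',(501,113),.061),('markclip','side',(508,306),.061),('stripeA','top',(545,315),.099),('stripeB','top',(580,288),.099),('stripeA','side',(278,308),.099),('stripeB','side',(298,327),.099)]:
    print(n,c,(inv(ray(c,up(c,*u),z))*1000).round(1))
print('knob',W(s,[-.035,-.095,.092]),'handle',W(s,[.07-.15*np.cos(.5),.1,.207]), 'level',W(s,[-.08,.1,.135]))
for n,p in [('knobtop',(-.035,-.095,.099)),('handle',(.07-.15*np.cos(.5),.1,.207))]:
  for c in K: print(n,c,proj(c,W(s,p)))
for n,uv,z in [('tamper',(397,224),.08),('papercup',(396,191),.09),('pitcher',(256,229),.1),('plug',(323,199),.065)]:
  print(n,ray('top',uv,z))
E
```

```text
[ 0.58690525 -0.05531736  0.1866371 ] 10.69351840180746
[[-0.58 -0.68]
 [ 0.99 -0.35]
 [ 0.72  1.16]
 [-1.    0.81]
 [ 0.7  -1.37]
 [ 1.04 -0.11]]
ptr top [  42.7 -111.    61. ]
ptr side [  39.7 -111.6   61. ]
ptrblob top [  21.7 -108.7   61. ]
ptrblob side [  22.7 -111.3   61. ]
mark top [ 58.8 -78.5  61. ]
mark side [ 54.7 -79.8  61. ]
markclip top [ 68.  -78.1  61. ]
markclip side [ 66.5 -80.9  61. ]
stripeA top [-43.3 -76.9  99. ]
stripeB top [-32.9 -96.7  99. ]
stripeA side [-42.5 -79.   99. ]
stripeB side [-36.8 -91.6  99. ]
knob [ 0.57014084 -0.15516201  0.092     ] handle [0.50778273 0.03150887 0.207     ] level [0.489739   0.02810159 0.135     ]
knobtop top [357.07441933 216.38987489]
knobtop side [322.9816417 251.9971294]
handle top [302.5468975  230.59098546]
handle side [297.95629449 186.53556373]
tamper [ 0.54804434 -0.29923682  0.08      ]
papercup [ 0.66527084 -0.29520841  0.09      ]
pitcher [0.51901712 0.19661485 0.1       ]
plug [ 0.63527441 -0.03543415  0.065     ]
```

Emit:
send_rows:
  commands: "60 0 0 0 -1;60 0 0 0 -1;60 0 0 0 -1;60 0 0 0 -1;60 0 0 0 -1;60 0 0 0 -1;60 0 0 0 -1;60 0 0 0 -1;60 0 0 0 -1;60 0 0 0 -1;60 0 0 0 -1;60 0 0 0 -1;60 0 0 0 -1;60 0 0 0 -1;60 0 0 0 -1;60 0 0 0 -1;60 0 0 0 -1;60 0 0 0 -1;60 0 0 0 -1;60 0 0 0 -1"
  grip_force: 25

```text
t: 1.77
tcp_pos: [0.1816, -0.5976, 0.2155]
tool_rot: [0.662, 0.749, 0.0, -0.0]
force: [-0.2, 0.9, 0.0]
finger_gap: 0.704
gripper_force: 0.0
```

Emit:
send_rows:
  commands: "60 0 0 0 -1;60 0 0 0 -1;60 0 0 0 -1;60 0 0 0 -1;60 0 0 0 -1;60 0 0 0 -1;60 0 0 0 -1;60 0 0 0 -1;60 0 0 0 0;60 0 0 0 0"

```text
t: 2.6
tcp_pos: [0.1816, -0.5977, 0.2156]
tool_rot: [0.432, 0.902, 0.0, -0.0]
force: [1.2, 0.4, -0.7]
finger_gap: 0.705
gripper_force: 0.0
```

Emit:
send_rows:
  commands: "60 .17 1 0 0;60 .17 1 0 0;60 .17 1 0 0;60 .17 1 0 0;60 .17 1 0 0;60 .17 1 0 0;60 .17 1 0 0;60 .17 1 0 0;60 .17 1 0 0;60 .17 1 0 0;60 .17 1 0 0;60 .17 1 0 0;60 .17 1 0 0;60 .17 1 0 0;60 .17 1 0 0;60 .17 1 0 0;60 .17 1 0 0;60 .17 1 0 0;60 .17 1 0 0;60 .17 1 0 0"

```text
t: 4.27
tcp_pos: [0.4508, -0.2931, 0.2161]
tool_rot: [0.432, 0.902, 0.0, -0.0]
force: [-0.3, -0.0, 0.6]
finger_gap: 0.702
gripper_force: 0.0
```

Emit:
send_rows:
  commands: "60 .17 1 0 0;60 .17 1 0 0;60 .17 1 0 0;60 .17 1 0 0;60 .17 1 0 0;60 .17 1 0 0;60 .17 1 0 0;60 .17 1 0 0;60 0 0 0 0;60 0 0 0 0;60 0 0 0 0"

```text
t: 5.18
tcp_pos: [0.5572, -0.1726, 0.2159]
tool_rot: [0.432, 0.902, -0.0, -0.0]
force: [-0.5, -0.4, -0.2]
finger_gap: 0.703
gripper_force: 0.0
```

```bash
cat >> h.py <<'E'
def go(tgt):
    from station import readout
    s=readout.sense();r=R.from_quat(s['tool_rot']);M=r.as_matrix();p=np.array(s['tcp_pos'])
    print('t',s['t'],'tcp',p.round(4),'xang',np.degrees(np.arctan2(M[1,0],M[0,0])).round(2),'zaxis',M[:,2].round(3),'F',np.round(s['force'],2),'gap',round(s['finger_gap'],3),'gf',s['gripper_force'],'q6',s['q'][5])
    print('units to go',(r.inv().apply(np.array(tgt)-p)/.02).round(2))
E
python3 -c "
from h import *
go([.570,-.155,.083])"
```

```text
t 5.1833 tcp [ 0.5572 -0.1726  0.2159] xang 128.86 zaxis [-0.001 -0.    -1.   ] F [-0.51 -0.36 -0.19] gap 0.703 gf 0.0 q6 -1.169492325007029
units to go [0.28 1.06 6.64]
```

Emit:
send_rows:
  commands: "60 .28 .56 0 0;60 0 .5 .5 0;60 0 0 1 0;60 0 0 1 0;60 0 0 1 0;60 0 0 .8 0;60 0 0 0 0;60 0 0 0 0"

```text
t: 5.85
tcp_pos: [0.5701, -0.1542, 0.1289]
tool_rot: [0.432, 0.902, 0.0, -0.001]
force: [-0.2, -0.4, 0.1]
finger_gap: 0.701
gripper_force: 0.0
```

Run:
```python
from h import *
go([.570,-.155,.083])
from station import cams
a=cams.snapshot('top')['pixels'][175:255,300:410,::-1];b=cams.snapshot('side')['pixels'][215:295,270:380,::-1]
cv2.imwrite('pics/c1.png',cv2.resize(np.vstack([a,b]),None,fx=3.7*1.9/1.9,fy=3.7,interpolation=cv2.INTER_CUBIC))
cv2.imwrite('pics/c2.png',cv2.resize(b,None,fx=7,fy=7,interpolation=cv2.INTER_CUBIC))
```

```text
t 5.85 tcp [ 0.5701 -0.1542  0.1289] xang 128.87 zaxis [-0.002  0.001 -1.   ] F [-0.2  -0.35  0.14] gap 0.701 gf 0.0 q6 -1.131737827849622
units to go [-0.03 -0.03  2.29]
```

View pics/c2.png

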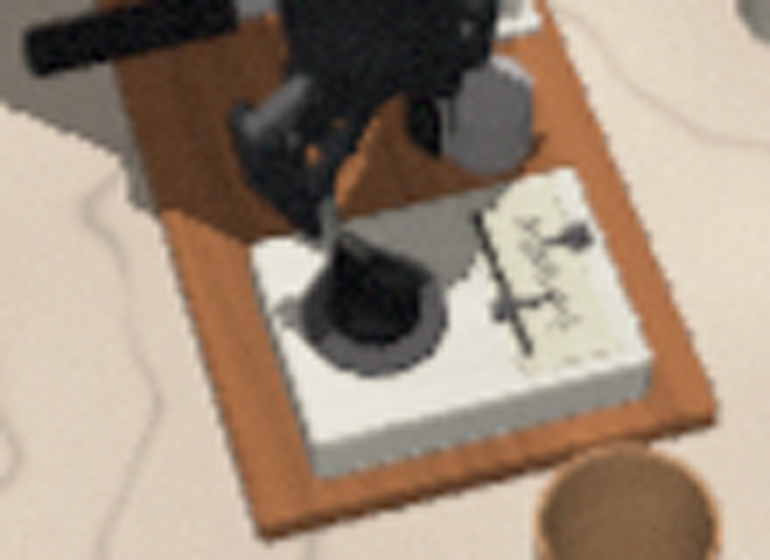

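The fingers straddle the knob; the pointer stays near (545,300) and the mark near (550,240). Descending and closing.

Emit:
send_rows:
  commands: "60 0 0 .8 0;60 0 0 .8 0;60 0 0 .6 0;60 0 0 0 0;60 0 0 0 0;10 0 0 0 0;10 0 0 0 0;10 0 0 0 0;10 0 0 0 0;10 0 0 0 0;10 0 0 0 0;10 0 0 0 0;10 0 0 0 0"
  grip_force: 25

```text
t: 7.03
tcp_pos: [0.5707, -0.1547, 0.0861]
tool_rot: [0.431, 0.902, 0.0, -0.0]
force: [-0.2, -0.4, -0.2]
finger_gap: 0.119
gripper_force: 0.0
```

```bash
python3 -c "
from h import *
go([.570,-.155,.083])"
```

```text
t 7.0333 tcp [ 0.5707 -0.1547  0.0861] xang 128.89 zaxis [ 0.  0. -1.] F [-0.23 -0.36 -0.18] gap 0.119 gf 0.0 q6 -1.1322481479915776
units to go [ 0.01 -0.04  0.16]
```

Run:
```python
from h import *
from station import cams
a=cams.snapshot('top')['pixels'][175:255,310:400,::-1];b=cams.snapshot('side')['pixels'][215:295,280:370,::-1]
cv2.imwrite('pics/d.png',cv2.resize(np.hstack([a,b]),None,fx=4.4,fy=4.4,interpolation=cv2.INTER_CUBIC))
print(proj('side',[.5707,-.1547,.078]),proj('top',[.5707,-.1547,.078]))
```

```text
[323.2425386  255.78160381] [356.27542613 216.93671352]
```

View pics/d.png

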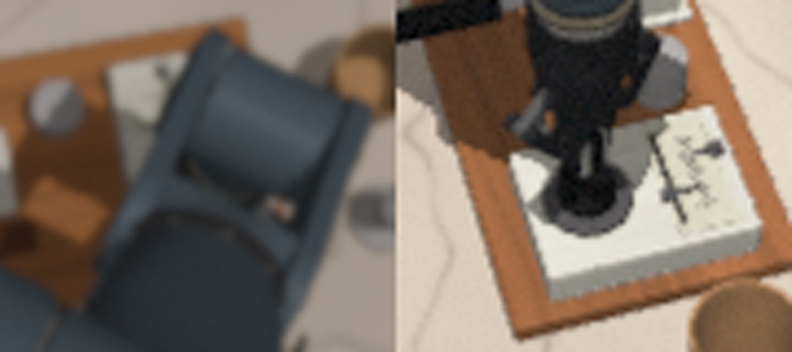

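The side view puts the fingers on the knob at about (585,165). I'll command a full close to see where they stop.

Emit:
send_rows:
  commands: "0 0 0 .1 0;0 0 0 0 0;0 0 0 0 0;0 0 0 0 0;0 0 0 0 0;0 0 0 0 0"
  grip_force: 25

```text
t: 7.63
tcp_pos: [0.5706, -0.1546, 0.0841]
tool_rot: [0.431, 0.902, 0.0, -0.0]
force: [0.5, 0.4, -0.6]
finger_gap: -0.001
gripper_force: 0.0
```

Run:
```python
from station import cams
import cv2
cv2.imwrite('pics/n1.png',cams.snapshot('side')['pixels'][:,:,::-1])
```

Emit:
send_rows:
  commands: "0 0 0 -1 0;0 0 0 -1 0;0 0 0 -1 0;0 0 0 -1 0;0 0 0 0 0;0 0 0 0 0"

```text
t: 8.18
tcp_pos: [0.5714, -0.155, 0.1652]
tool_rot: [0.431, 0.902, -0.0, 0.001]
force: [-0.7, -0.3, -0.1]
finger_gap: 0.001
gripper_force: 0.0
```

Run:
```python
from h import *
go([.570,-.155,.083])
from station import cams
b=cams.snapshot('side')['pixels'][:,:,::-1];cv2.imwrite('pics/n2.png',b)
a=cv2.imread('pics/n1.png');c=cv2.imread('pics/side0.png')
f=lambda i,s:cv2.resize(i,None,fx=s,fy=s,interpolation=cv2.INTER_CUBIC)
sl=np.s_[205:280,295:345]
cv2.imwrite('pics/e.png',np.hstack([f(a[205:280,295:345],8),f(b[205:280,295:345],8)]))
```

```text
t 8.1833 tcp [ 0.5714 -0.155   0.1652] xang 128.89 zaxis [ 0.003 -0.001 -1.   ] F [-0.66 -0.31 -0.14] gap 0.001 gf 0.0 q6 -1.1322665203589912
units to go [ 0.05 -0.06  4.11]
```

View pics/e.png

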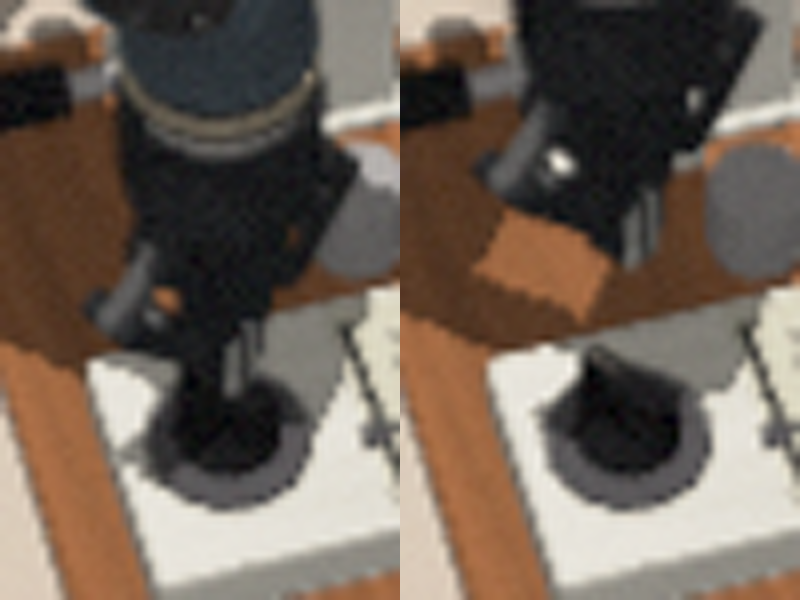

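Run:
```python
from h import *
s=[0.58690525,-0.05531736,0.1866371]
def W(p): return R.from_euler('z',s[2]).apply(p)+[s[0],s[1],0]
inv=lambda p:R.from_euler('z',-s[2]).apply(p-np.array([s[0],s[1],0]))
e=lambda x,y:((x+.5)/8-.5+295,(y+.5)/8-.5+205)
te=lambda uv:((np.array(uv)-[295,205]+.5)*8-.5).round()
print('tip raised',te(proj('side',[.5714,-.155,.157])),'tip down',te(proj('side',[.5706,-.1546,.076])))
print('disc centre ray z.06',inv(ray('side',e(228,440),.062)))
for q in (1.08,):
  for l in(21,-21):
    for w in(7,-7):
      for z in(.067,.099):
        p=np.array([-.035,-.095,0])+R.from_euler('z',-q).apply([l/1e3,w/1e3,0]);p[2]=z
        print(l,w,z,te(proj('side',W(p))), ((proj('top',W(p))-[275,175]+.5)*7).round())
print('stripe',te(proj('side',W([-.043,-.078,.099]))))
```

```text
tip raised [228. 289.] tip down [229. 413.]
disc centre ray z.06 [-0.03602328 -0.0975733   0.062     ]
21 7 0.067 [278. 448.] [594. 265.]
21 7 0.099 [278. 401.] [602. 257.]
21 -7 0.067 [253. 469.] [611. 287.]
21 -7 0.099 [252. 421.] [619. 279.]
-21 7 0.067 [205. 386.] [530. 315.]
-21 7 0.099 [203. 338.] [537. 308.]
-21 -7 0.067 [179. 406.] [547. 336.]
-21 -7 0.099 [177. 359.] [554. 330.]
stripe [196. 350.]
```

Shut, the fingertips look about 16 mm higher than computed, so they probably closed above the bar. I'll go lower in small steps while watching the force.

Emit:
send_rows:
  commands: "45 0 0 0 0;45 0 0 1 0;45 0 0 1 0;45 0 0 1 0;45 0 0 1 0;45 0 0 .2 0;45 0 0 .1 0;45 0 0 .1 0;45 0 0 0 0;45 0 0 0 0"

```text
t: 9.07
tcp_pos: [0.5713, -0.1549, 0.077]
tool_rot: [0.431, 0.902, 0.0, 0.001]
force: [-0.3, 0.2, -1.1]
finger_gap: 0.524
gripper_force: 0.0
```

Emit:
send_rows:
  commands: "45 0 0 .1 0;45 0 0 .1 0;45 0 0 0 0;45 0 0 0 0"

```text
t: 9.4
tcp_pos: [0.5707, -0.1546, 0.0723]
tool_rot: [0.431, 0.902, 0.0, 0.0]
force: [0.1, 0.1, 0.5]
finger_gap: 0.529
gripper_force: 0.0
```

Emit:
send_rows:
  commands: "8 0 0 0 0;8 0 0 0 0;8 0 0 0 0;8 0 0 0 0;8 0 0 0 0;8 0 0 0 0;8 0 0 0 0"

```text
t: 9.98
tcp_pos: [0.5706, -0.1549, 0.0723]
tool_rot: [0.431, 0.902, -0.0, 0.0]
force: [-1.6, -0.4, 4.0]
finger_gap: 0.155
gripper_force: 29.5
```

Gripped: gap 13 mm, force 29.5 N. Turning clockwise.

Emit:
send_rows:
  commands: "8 0 0 0 1;8 0 0 0 1;8 0 0 0 1;8 0 0 0 1;8 0 0 0 1;8 0 0 0 1;8 0 0 0 1;8 0 0 0 1;8 0 0 0 1;8 0 0 0 1;8 0 0 0 1;8 0 0 0 1;8 0 0 0 1;8 0 0 0 1;8 0 0 0 1;8 0 0 0 1;8 0 0 0 1;8 0 0 0 1;8 0 0 0 0;8 0 0 0 0"

```text
t: 11.65
tcp_pos: [0.5709, -0.1549, 0.0723]
tool_rot: [0.879, 0.477, 0.0, 0.0]
force: [-1.0, -1.1, 3.0]
finger_gap: 0.148
gripper_force: 29.5
```

Run:
```python
from h import *
go([.570,-.155,.083])
from station import cams
b=cams.snapshot('side')['pixels'][:,:,::-1];cv2.imwrite('pics/p1.png',b)
f=lambda i,s:cv2.resize(i,None,fx=s,fy=s,interpolation=cv2.INTER_CUBIC)
cv2.imwrite('pics/f.png',np.hstack([f(cv2.imread('pics/side0.png')[230:280,325:370],8),f(b[230:280,325:370],8)]))
```

```text
t 11.65 tcp [ 0.5709 -0.1549  0.0723] xang 56.98 zaxis [ 0. -0. -1.] F [-0.95 -1.13  3.05] gap 0.148 gf 29.483990371227264 q6 0.12276773271786282
units to go [-0.03 -0.03 -0.54]
```

View pics/f.png

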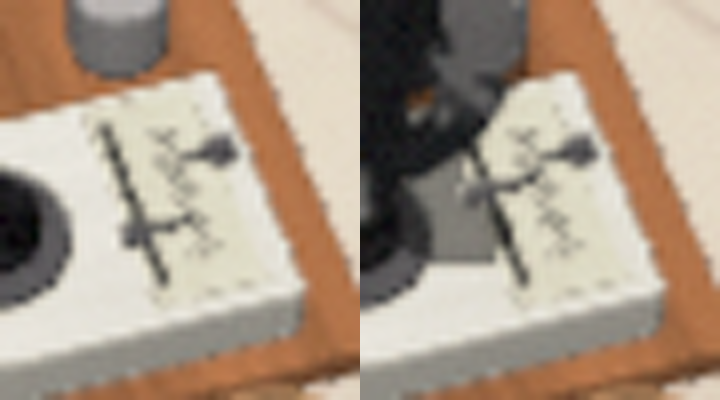

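Run:
```python
from h import *
s=[0.58690525,-0.05531736,0.1866371]
inv=lambda p:R.from_euler('z',-s[2]).apply(p-np.array([s[0],s[1],0]))
e=lambda x,y:((x+.5)/8-.5+325,(y+.5)/8-.5+230)
for n,p in [('blob0',(133,235)),('tip0',(188,222)),('blob1',(110,192)),('tip1',(176,178)),('mtip',(195,157)),('mclip',(235,150)),('railA',(103,128)),('railB',(162,283))]:
    print(n,(inv(ray('side',e(*p),.061))*1000).round(1))
```

```text
blob0 [  20.1 -110.8   61. ]
tip0 [  43. -111.   61.]
blob1 [ 17.5 -88.2  61. ]
tip1 [ 44.9 -89.1  61. ]
mtip [ 55.5 -81.4  61. ]
mclip [ 72.  -82.6  61. ]
railA [ 24.1 -57.   61. ]
railB [  24.3 -135.9   61. ]
```

The pointer is at y≈-89 mm and the mark at ≈-82 mm, so about 7 mm (~28°) remain. I'll turn 24° and measure again.

Emit:
send_rows:
  commands: "8 0 0 0 1;8 0 0 0 1;8 0 0 0 1;8 0 0 0 1;8 0 0 0 1;8 0 0 0 1;8 0 0 0 0;8 0 0 0 0;8 0 0 0 0"

```text
t: 12.45
tcp_pos: [0.571, -0.1549, 0.0723]
tool_rot: [0.959, 0.284, 0.0, 0.0]
force: [-0.8, -2.2, 4.1]
finger_gap: 0.15
gripper_force: 29.6
```

Run:
```python
from h import *
go([.570,-.155,.083])
from station import cams
s=[0.58690525,-0.05531736,0.1866371]
def W(p): return R.from_euler('z',s[2]).apply(p)+[s[0],s[1],0]
# rectify the scale plane z=.061 : station x 10..85, y -140..-50, 4px/mm, +x right,+y up
def rect(im):
    im=im.astype(np.float32)
    X,Y=np.meshgrid(np.arange(10,85,.25),np.arange(-50,-140,-.25))
    P=R.from_euler('z',s[2]).apply(np.c_[X.ravel()/1e3,Y.ravel()/1e3,0*X.ravel()+.061])+[s[0],s[1],0]
    f,cx,cy,e,q=K['side'];v=R.from_quat(q).inv().apply(P-np.array(e));m=(v[:,:2]/v[:,2:]*f+[cx,cy]).astype(np.float32).reshape(*X.shape,2)
    return cv2.remap(im,m[...,0],m[...,1],cv2.INTER_CUBIC)
im=np.mean([cams.snapshot('side')['pixels'][:,:,::-1].astype(float) for _ in range(4)],0)
r0=rect(cv2.imread('pics/side0.png'));r=rect(im)
out=np.clip(np.hstack([r0,r]),0,255).astype(np.uint8)
cv2.imwrite('pics/g.png',cv2.resize(out,(800,480)))
g=r.mean(2);ys=np.arange(-50,-140,-.25)
for a,b in[(34,38),(38,42),(42,45),(45,48),(48,51),(55,58),(58,61),(61,64),(64,70),(70,75)]:
    p=g[:,int((a-10)*4):int((b-10)*4)].mean(1);k=(ys<-60)&(ys>-110);w=np.clip(np.median(p[k])-20-p,0,None)*k
    print(a,b,'min',ys[k][p[k].argmin()],p[k].min().round(),'cent',((w*ys).sum()/max(w.sum(),1)).round(1))
```

```text
t 12.45 tcp [ 0.571  -0.1549  0.0723] xang 33.0 zaxis [ 0.001 -0.001 -1.   ] F [-0.84 -2.15  4.08] gap 0.15 gf 29.572917222976685 q6 0.5412921278996254
units to go [-0.04 -0.02 -0.53]
34 38 min -83.0 107.0 cent -82.9
38 42 min -83.5 104.0 cent -83.2
42 45 min -82.5 114.0 cent -83.3
45 48 min -83.0 135.0 cent -83.8
48 51 min -80.5 144.0 cent -80.4
55 58 min -80.75 103.0 cent -80.7
58 61 min -81.0 80.0 cent -81.0
61 64 min -80.75 81.0 cent -81.6
64 70 min -83.0 76.0 cent -81.3
70 75 min -83.5 146.0 cent -80.5
```

View pics/g.png

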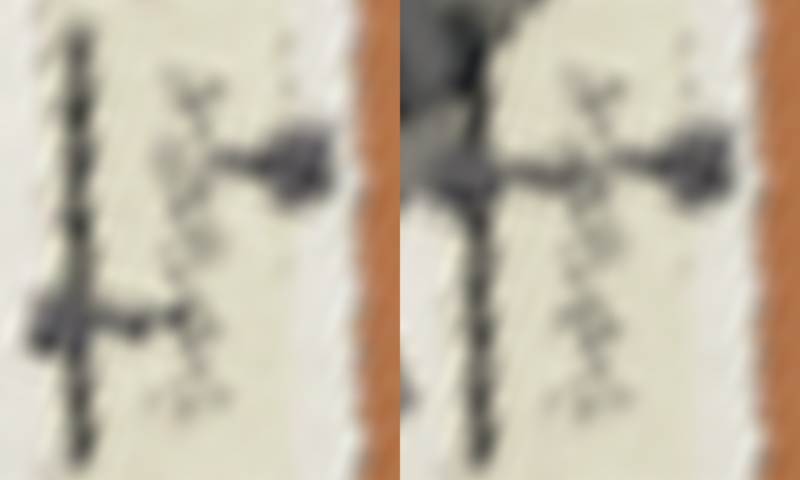

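The rectified view shows the pointer at y≈-83.1 mm (row 175) and the mark finger at ≈-80.9 mm (row 160). That leaves 2.2 mm, or 8°.

Emit:
send_rows:
  commands: "8 0 0 0 1;8 0 0 0 1;8 0 0 0 0;8 0 0 0 0;8 0 0 0 0;35 0 0 0 0;35 0 0 0 0;35 0 0 0 0;35 0 0 0 0;35 0 0 -.5 0;35 0 0 -1 0;35 0 0 -1 0;35 0 0 -1 0;35 0 0 -1 0;35 0 0 -1 0;35 0 0 -1 0;35 0 0 -1 0;35 0 0 0 0;35 0 0 0 0"

```text
t: 14.23
tcp_pos: [0.5713, -0.1547, 0.2237]
tool_rot: [0.976, 0.216, 0.001, 0.001]
force: [0.0, 0.4, -0.2]
finger_gap: 0.413
gripper_force: 0.0
```

Run:
```python
from h import *
go([.48973,.0281,.2])
from station import cams
s=[0.58690525,-0.05531736,0.1866371]
def rect(im):
    im=im.astype(np.float32)
    X,Y=np.meshgrid(np.arange(10,85,.25),np.arange(-50,-140,-.25))
    P=R.from_euler('z',s[2]).apply(np.c_[X.ravel()/1e3,Y.ravel()/1e3,0*X.ravel()+.061])+[s[0],s[1],0]
    f,cx,cy,e,q=K['side'];v=R.from_quat(q).inv().apply(P-np.array(e));m=(v[:,:2]/v[:,2:]*f+[cx,cy]).astype(np.float32).reshape(*X.shape,2)
    return cv2.remap(im,m[...,0],m[...,1],cv2.INTER_CUBIC)
im=np.mean([cams.snapshot('side')['pixels'][:,:,::-1].astype(float) for _ in range(4)],0);cv2.imwrite('pics/k.png',im)
cv2.imwrite('pics/kt.png',cams.snapshot('top')['pixels'][:,:,::-1])
g=rect(im).mean(2);ys=np.arange(-50,-140,-.25)
for a,b in[(34,38),(38,42),(42,45),(45,48),(48,51),(55,58),(58,61),(61,64),(64,70)]:
    p=g[:,int((a-10)*4):int((b-10)*4)].mean(1);k=(ys<-60)&(ys>-110);w=np.clip(np.median(p[k])-20-p,0,None)*k
    print(a,b,'min',ys[k][p[k].argmin()],p[k].min().round(),'cent',((w*ys).sum()/max(w.sum(),1)).round(1))
```

```text
t 14.2333 tcp [ 0.5713 -0.1547  0.2237] xang 24.91 zaxis [ 0.003 -0.001 -1.   ] F [ 0.01  0.37 -0.19] gap 0.413 gf 0.0 q6 0.6827763021720675
units to go [  0.15 -10.01   1.16]
34 38 min -81.5 101.0 cent -81.5
38 42 min -80.25 99.0 cent -80.5
42 45 min -80.75 109.0 cent -80.7
45 48 min -85.75 141.0 cent -83.1
48 51 min -80.25 146.0 cent -80.0
55 58 min -80.75 104.0 cent -80.8
58 61 min -81.0 78.0 cent -81.0
61 64 min -80.75 81.0 cent -81.5
64 70 min -83.0 76.0 cent -81.2[ WARN:0@1.298] global loadsave.cpp:1063 imwrite_ Unsupported depth image for selected encoder is fallbacked to CV_8U.
```

The knob is released and the pointer is within about 0.5 mm of the mark. Next is the lever: raise, shut the fingers, align with the station and move above the bar.

Emit:
send_rows:
  commands: "0 0 0 -1 1;0 0 0 -1 1;0 0 0 0 1;0 0 0 0 .55;0 -.13 -1 0 0;0 -.13 -1 0 0;0 -.13 -1 0 0;0 -.13 -1 0 0;0 -.13 -1 0 0;0 -.13 -1 0 0;0 -.13 -1 0 0;0 -.13 -1 0 0;0 -.13 -1 0 0;0 -.13 -.73 0 0;0 0 0 0 0;0 0 0 0 0;0 0 0 0 0"

```text
t: 15.9
tcp_pos: [0.5094, 0.0312, 0.2617]
tool_rot: [0.996, 0.093, -0.0, 0.0]
force: [0.2, 0.0, -0.1]
finger_gap: -0.002
gripper_force: 0.0
```

```bash
python3 -c "
from h import *
go([.508,.0315,.219])"
```

```text
t 15.9 tcp [0.5094 0.0312 0.2617] xang 10.69 zaxis [-0. -0. -1.] F [ 0.18  0.01 -0.06] gap -0.002 gf 0.0 q6 1.2266353277107143
units to go [-0.06 -0.03  2.14]
```

Emit:
send_rows:
  commands: "0 -.06 0 .5 0;0 0 0 .5 0;0 0 0 .3 0;0 0 0 .2 0;0 0 0 .15 0;0 0 0 0 0;0 0 0 0 0;0 0 0 0 0"

```text
t: 16.57
tcp_pos: [0.5083, 0.0314, 0.2295]
tool_rot: [0.996, 0.093, 0.0, 0.0]
force: [0.1, 0.2, 0.2]
finger_gap: -0.002
gripper_force: 0.0
```

Emit:
send_rows:
  commands: "0 0 0 .2 0;0 0 0 .2 0;0 0 0 0 0;0 0 0 0 0"

```text
t: 16.9
tcp_pos: [0.5076, 0.0316, 0.2208]
tool_rot: [0.996, 0.093, -0.0, -0.0]
force: [0.3, 0.3, 0.7]
finger_gap: -0.001
gripper_force: 0.0
```

Emit:
send_rows:
  commands: "0 0 0 .2 0;0 0 0 .2 0;0 0 0 0 0;0 0 0 0 0"

```text
t: 17.23
tcp_pos: [0.5076, 0.0316, 0.2127]
tool_rot: [0.996, 0.093, -0.0, -0.0]
force: [-0.3, 0.2, 0.6]
finger_gap: -0.001
gripper_force: 0.0
```

Emit:
send_rows:
  commands: "0 0 0 .2 0;0 0 0 .1 0;0 0 0 0 0;0 0 0 0 0"

```text
t: 17.57
tcp_pos: [0.5078, 0.0315, 0.2069]
tool_rot: [0.996, 0.093, -0.0, -0.0]
force: [-0.6, 0.0, 0.1]
finger_gap: 0.0
gripper_force: 0.0
```

Emit:
send_rows:
  commands: "0 0 0 .15 0;0 0 0 .15 0;0 0 0 0 0;0 0 0 0 0"

```text
t: 17.9
tcp_pos: [0.507, 0.0313, 0.2012]
tool_rot: [0.996, 0.093, -0.001, 0.0]
force: [-3.5, -1.1, 5.3]
finger_gap: -0.001
gripper_force: 2.7
```

Emit:
send_rows:
  commands: "0 0 0 .15 0;0 0 0 .15 0;0 0 0 0 0;0 0 0 0 0"

```text
t: 18.23
tcp_pos: [0.507, 0.0314, 0.1953]
tool_rot: [0.996, 0.093, -0.001, 0.0]
force: [-4.2, -0.6, 5.8]
finger_gap: 0.005
gripper_force: 2.9
```

Contact at TCP z≈0.203, so the handle centre is about TCP z + 4 mm, and level is at TCP z≈0.131. I'll follow the arc down.

Emit:
send_rows:
  commands: "0 -.2 0 .1 0;0 -.15 0 .3 0;0 -.15 0 .3 0;0 -.1 0 .35 0;0 -.1 0 .35 0;0 -.07 0 .35 0;0 -.07 0 .35 0;0 0 0 0 0;0 0 0 0 0"

```text
t: 18.98
tcp_pos: [0.4906, 0.0281, 0.1528]
tool_rot: [0.996, 0.093, -0.001, 0.0]
force: [-2.2, -1.2, 7.0]
finger_gap: -0.004
gripper_force: 3.7
```

Emit:
send_rows:
  commands: "0 -.04 0 .3 0;0 -.04 0 .3 0;0 0 0 0 0;0 0 0 0 0"

```text
t: 19.32
tcp_pos: [0.4886, 0.0277, 0.1409]
tool_rot: [0.996, 0.093, -0.001, 0.0]
force: [-4.0, -1.9, 7.7]
finger_gap: -0.002
gripper_force: 4.1
```

Run:
```python
from h import *
go([.4897,.0281,.131])
from station import cams
a=cams.snapshot('side')['pixels'][:,:,::-1];cv2.imwrite('pics/z.png',a)
cv2.imwrite('pics/zz.png',cv2.resize(a[165:240,265:365],None,fx=8,fy=8,interpolation=cv2.INTER_CUBIC))
s=[0.58690525,-0.05531736,0.1866371]
for q in (.3,.4,.5,.6):
  for y in(.05,.15):
    p=R.from_euler('z',s[2]).apply([.07-.15*np.cos(.5-q),y,.135+.15*np.sin(.5-q)])+[s[0],s[1],0]
    print(q,y,((proj('side',p)-[265,165]+.5)*8).round())
```

```text
t 19.3167 tcp [0.4886 0.0277 0.1409] xang 10.72 zaxis [-0.003 -0.001 -1.   ] F [-4.04 -1.94  7.72] gap -0.002 gf 4.0640003979206085 q6 1.2132674104266874
units to go [ 0.06 -0.01  0.49]
0.3 0.05 [266. 344.]
0.3 0.15 [209. 171.]
0.4 0.05 [262. 369.]
0.4 0.15 [206. 196.]
0.5 0.05 [263. 394.]
0.5 0.15 [206. 221.]
0.6 0.05 [266. 417.]
0.6 0.15 [210. 244.]
```

View pics/zz.png

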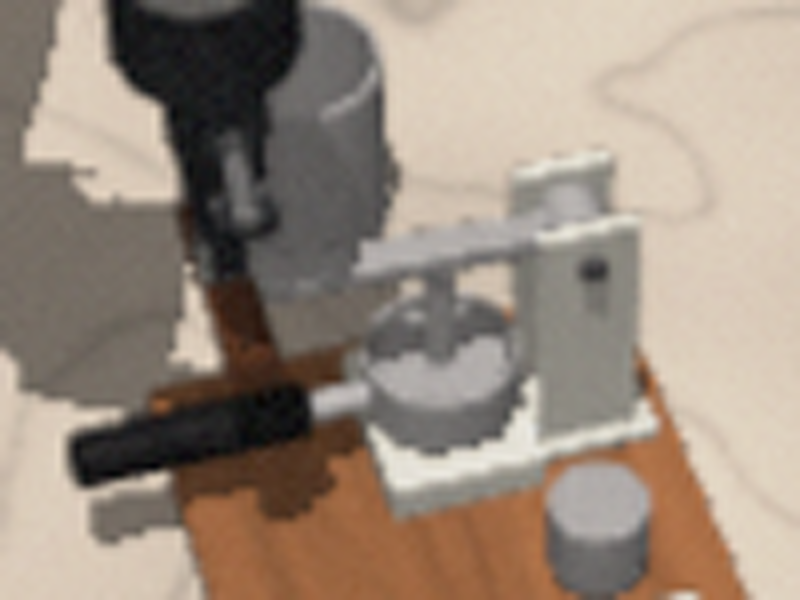

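The bar's near end is at about (258,365) and its far end at about (190,205), so q≈0.4 to 0.43. The height gives 0.43 too. I'll press 9 mm further.

Emit:
send_rows:
  commands: "0 0 0 .2 0;0 0 0 .25 0;0 0 0 0 0;0 0 0 0 0;0 0 0 0 0;0 0 0 0 0;0 0 0 0 0;0 0 0 0 0"

```text
t: 20.03
tcp_pos: [0.4877, 0.0275, 0.132]
tool_rot: [0.996, 0.094, -0.002, 0.0]
force: [-4.7, -2.5, 8.9]
finger_gap: 0.004
gripper_force: 4.4
```

Run:
```python
from h import *
go([.4897,.0281,.131])
from station import cams
n=cams.snapshot('side')['pixels'][:,:,::-1].astype(float)
s=[0.58690525,-0.05531736,0.1866371]
# lever arm / bar: image shift of bar end between rest model and now via brown-mask of near end
hsv=cv2.cvtColor(n.astype(np.uint8),cv2.COLOR_BGR2HSV)
# lever arm right visible edge: match arm patch with previous picture
a=cv2.imread('pics/z.png');b=n.astype(np.uint8);f=lambda i:cv2.resize(i,None,fx=4,fy=4,interpolation=cv2.INTER_CUBIC)
for (x0,x1,y0,y1) in[(308,316,193,202),(293,301,200,211)]:
    t=f(a)[y0*4:y1*4,x0*4:x1*4];r=cv2.matchTemplate(f(b)[(y0-6)*4:(y1+6)*4,(x0-4)*4:(x1+4)*4],t,cv2.TM_CCOEFF_NORMED)
    m=cv2.minMaxLoc(r);print('shift px',m[3][0]/4-4,m[3][1]/4-6,m[1])
for x in (-.08,-.02):
  P=[proj('side',R.from_euler('z',s[2]).apply([.07-r*np.cos(.5-q),.1,.135+r*np.sin(.5-q)])+[s[0],s[1],0]) for q in(.43,.5) for r in[.07-x]]
  print('expected shift for .07 rad',P[1]-P[0])
print(proj('side',R.from_euler('z',s[2]).apply([-.035,.1,.14])+[s[0],s[1],0]))
```

```text
t 20.0333 tcp [0.4877 0.0275 0.132 ] xang 10.75 zaxis [-0.004 -0.001 -1.   ] F [-4.71 -2.5   8.94] gap 0.004 gf 4.3707020580768585 q6 1.2132358435894053
units to go [ 0.1  -0.01  0.05]
shift px 0.0 1.0 0.9688020348548889
shift px 0.0 1.25 0.9558371305465698
expected shift for .07 rad [0.08313398 2.14198473]
expected shift for .07 rad [-0.00174936  1.28563869]
[306.82871544 198.81396421]
```

The shift matches, Fz of 8.9 N agrees with a level lever, and the pointer was aligned earlier. Handing in.

```bash
python3 -c "
from station import sign_off
print(sign_off())"
```

```text
the job is handed in; nothing more can be done
None
```

I turned the knob until the pointer sat within about 0.5 mm of the mark and released it; the lever is now held about level (roughly 0.5 rad, 8.9 N), and the job is handed in with no verdict returned.

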